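Open the used-slide bin with its press lever

TASK

Open the heavy steel flap of the yellow used-slide bin with its lever, by pushing and pressing only: first swing the blue safety catch fully out from under the lever by pushing its upright knob towards the bin, while the flap is still shut, then press the lever's red end down until the front of the flap stands at least 50 mm higher than when shut. Finish still pressing the lever so that the flap stays open. Do not touch the flap itself, do not lift the lever out of its cradle, and leave the bottles and the slide box where they stand.

Things in the scene. Friction and masses are not known exactly. Their poses are not given: they have to be found in the camera images.
- station: The fixed bin and lever stand: base plate, grey cradle for the lever, open yellow bin 190 x 260 mm, 113 mm high. Origin on the table below the lever's axle; x is level, along the lever from the red end towards the bin; z up. Bin front wall at x = 100 mm. A stop with black rubber top, 30 x 30 mm, 34 mm high, stands under the long arm at x = -165 mm.
- lever: The loose lever: an aluminium bar 24 mm wide, 8 mm thick, on a 12 mm axle pin that rests in two U slots open at the top. Origin on the axle, 115 mm above the table, axes parallel to the station's while at rest, turning with the lever. The short arm, 88 mm, carries a free-turning white roller under the flap's tongue. At rest the bar slopes up 0.30 rad from the axle to the red end.
- lever_axle (a point): Centre of the lever's axle pin, about which it tilts (same point as the lever's origin).
- lever_pad (a point): Centre of the top face of the round red press pad, 44 mm across, at the long end: 210 mm from the axle along the bar, 12 mm above the bar's middle plane. At rest about 190 mm above the table; fully down the bar lies on the rubber stop, sloping down about 0.40 rad, the pad about 45 mm up. Pressing takes about 2 to 12 N here; let go, the flap falls shut.
- catch (a joint): Angle of the blue safety catch in rad: 0 = straight across under the lever, blocking it; 1.4 = end stop, fully out. Seen from above it turns anticlockwise as it grows, the knob going towards the bin. It starts between 0 and 0.2, turns stiffly (about 1 N at the knob) and stays where it is left. The lever is free to pass from about 1.05 on; pressed before that, it pries itself out of the cradle.
- catch_pivot (a point): Vertical pivot of the catch, at the middle of the catch arm's thickness, 120 mm above the table, on a grey post at x = -65, y = -50 mm in the station's frame. The arm is 16 mm wide, 12 mm thick (114 to 126 mm above the table), reaching 65 mm from the pivot under the lever and 90 mm out the other way.
- catch_knob (a point): Centre of the catch's upright blue knob, 20 mm across, 40 mm tall, standing on the arm from 126 to 166 mm above the table, 80 mm from the pivot on the side away from the lever. At catch = 0 it lies 80 mm from the pivot in the station's -y direction and moves off in its +x direction.
- flap (a joint): Opening angle of the flap in rad, 0 = shut, 0.24 = front edge 57 mm up; about 0.29 with the lever fully down. Hinged at the bin's far side, 2.6 kg steel (0.8 to 1.25 times that).
- flap_edge (a point): Middle of the front edge of the flap's tongue, 240 mm from its hinge, 118 mm above the table when shut. The flap is 270 mm wide; the tongue over the lever's short end is 70 mm wide.
- reagent: Amber reagent bottle, 62 mm across, 130 mm tall; origin at the centre of its underside. Leave alone.
- wash_bottle: White wash bottle, 68 mm across, 186 mm tall with its bent spout; origin at the centre of its underside. Leave alone.
- slide_box: Blue slide box with a white lid, 86 x 61 mm, 34 mm tall; origin at the centre of its underside. Leave alone.

How it is judged:
On the way, in this order (a step that is already met when the one before it is completed fails the run):
1. the catch is swung fully out while the flap is still shut (value of joint catch above 1.15 rad and value of joint flap below 0.05 rad), for 0.1 s.
2. the lever is pressed and the flap stands open (value of joint flap above 0.2 rad and contact force between the fingers and lever above 0.5 N), for 0.2 s.
At the end, for the whole second after the job is handed in: The fingers still press the lever (over 0.5 N), the flap is held still (under 0.1 rad/s) and open by more than 0.20 rad (front edge about 48 mm up), the catch stays swung out beyond 1.05 rad, and the lever sits in its cradle (axle within 95 mm of the catch pivot) (all of step 2 and velocity of joint flap between -0.1 and 0.1 rad/s and value of joint catch above 1.05 rad and distance between lever_axle and catch_pivot below 0.095 m); the arm keeps its last pose, push and grip.
It fails at once if the lever is lifted out of its cradle or dragged along (axle more than 10 mm from its place) (distance of lever_axle from where it was at the start of the episode above 0.01 m).
It fails at once if the robot lifts the flap itself (contact force between any of the fingers, the arm and flap above 1 N).
It fails at once if the amber bottle is moved more than 20 mm (distance of reagent from where it was at the start of the episode above 0.02 m).
It fails at once if the wash bottle is moved more than 20 mm (distance of wash_bottle from where it was at the start of the episode above 0.02 m).
It fails at once if the slide box is moved more than 20 mm (distance of slide_box from where it was at the start of the episode above 0.02 m).
It also fails if it takes over 48 s, if anything falls off the work surface, if the arm or the gripper's body presses on something with over 40 N, if the wrist force passes 120 N, or if a joint passes its speed limit or range.

ROBOT

A 6-joint arm with a two-finger parallel gripper is mounted at the origin on the work surface. World frame = base frame: x ahead of the robot, y to its left, z up, the work surface at z = 0. Lengths are in m, angles in rad, forces in N, time in s.
With the tool pointing down it reaches from about 0.35 to 0.85 m from the base axis. Payload 8.1 kg.
Tool frame: the origin (TCP) lies between the finger pads; the fingertips stand r.tcp_to_tips ahead of it and the grasp point (between the pads) lies 2 mm behind it (r.tcp_to_tips is the distance from the TCP to the fingertips, in m); z points along the fingers, y is the line along which they close (so a half turn about z gives the same grasp; the last joint's range is limited). The gripper opens to 85 mm and grips with 20 to 120 N. Pads are 22 mm wide; open, the fingers measure 114 mm over their backs; the gripper's body (76 mm by 85 mm) begins 54 mm behind the grasp point. The pads swing forward as they close: fully open they stand 13 mm farther back than shut.
Start: joints at [1.158, 0.13, 1.488, -0, 1.523, -0.085], TCP at [0.193, 0.568, 0.248] pointing down, gripper open.
Joint ranges: [-2.96, 2.96], [-0.89, 2.26], [0.02, 2.5], [-1.34, 4.48], [0, 2.73], [-2.66, 2.66]. Speed limits (rad/s): [2.39, 2.39, 2.79, 3.14, 3.14, 3.14].

INTERFACE

Orientations are given as a 3x3 rotation matrix whose columns are the frame's x, y, z axes.
In Python, from plant import r gives the robot as it stands. The module is installed in compiled form; this text tells all that it offers.
- The arm moves only by the tool carry_out, never from a script. Its argument "deltas" is a list of rows, each an object with "gripper": the gripper's target within -1 to 1 (fully open at 1, half-way at 0, shut at -1); "xyz": the shift along the tool's x, y, z scaled (see below), a list of three; "turn": the turn about the tool's z scaled (see below). In form: [{"gripper": gripper, "xyz": [x, y, z], "turn": turn}, ...]. A call has exactly 8 rows; each row shifts and turns the commanded pose from where the row before left it, along the tool's axes as they then stand; what a row does not reach is not made up. The controller multiplies each number of a shift by 0.25 m and each number of a turn by 90 degrees. A row lasts 1/12 s, in which the tool goes at most 41.7 mm and 7.16 degrees, less where a joint would pass 70% of its speed; a pose out of reach is approached as far as the arm can. A call with a number of a shift or a turn outside -1 to 1 is refused whole. A call with a gripper value outside its range is refused whole. The fingers move at their own pace and stop on an object; the grip force is fixed at half the most. Time passes only in rows, so rows that do not move let the fingers close, or fill a call up. It gives the time, the measured TCP pose, the force, the opening and the grip force at its end, in the units of the state.
- r.sense(): the state, without advancing time (a new reading comes with each control period).
- r.snapshot(name): name is "side" or "top"; returns (picture, depth): 480x640x3 uint8, red, green, blue; 480x640 float32, m along the optical axis (not along the pixel's ray), 0 where there is no reading.
- r.calibration(name): a dict with "fx", "fy", "cx", "cy" (pixels), "k1" (the pictures are not rectified: a ray, as slopes to the right and down, at radius r is drawn at 1 + k1 r^2 times it, then the intrinsics apply), "xyz" and "orientation" of the camera in the world. Camera axes: x right, y up, looking along -z (the intrinsics and any distortion apply to the point x, -y, -z); pixel columns grow to the right and rows downward; lengths in m; the calibration is good to about 2 mm. A picture is of the moment at which its call begins. calibration takes no time and is no camera call.
- r.hand_in(): hands the job in; it is judged then, once.
The state is a dict: "clock": time; "joint_pos": joint angles; "qvel": joint speeds; "tau": joint torques, N m; "eef_pos": TCP position; "orientation": TCP orientation; "wrist_force": force on the tool from outside, world axes, zero at the start; "wrist_torque": the same for the moment, N m; "grip_width": opening from 0.0 (shut) to 1.0 (fully open); "grip_force": force on a finger pad.
Only numpy, scipy, OpenCV 4.12 (cv2) and the standard library are available. Lean on these libraries where they do the work, as an engineer would, in place of code of your own. Each camera call takes 0.05 s, during which the arm holds its last target. There are 200 camera calls.

## Working session

There is one attempt and no reset: what is moved stays moved. The work goes in short steps, Python scripts to look and compute and a tool call to move; the robot and the scene stay as the last step left them, time stands still between calls to the robot, and variables do not carry over. Pictures are saved under pics/ and viewed, at most 10 in all, crops included, and the job is handed in when it is done.

Besides the shell and the picture viewer there is one more tool, called after "Call:" as a command line: name --argument value ..., lists and objects as JSON in quotes. carry_out: Moves the arm, as the interface text tells. Shifts and turns lie within -1 to 1; 1 stands for 0.25 m of shift or 90 degrees of turn. Its arguments: {"type":"object","properties":{"deltas":{"type":"array"}},"required":["deltas"]}

```bash
mkdir -p pics
cat > h.py <<'E'
import numpy as np, cv2
from plant import r
def snap(n):
    p,d=r.snapshot(n); return p,d
def ray(n,u,v):
    c=r.calibration(n); R=np.array(c["orientation"]); o=np.array(c["xyz"])
    x,y=(u-c["cx"])/c["fx"],(v-c["cy"])/c["fy"]; X,Y=x,y
    for _ in range(20):
        s=1+c["k1"]*(X*X+Y*Y); X,Y=x/s,y/s
    return o,R@np.array([X,-Y,-1.0])
def onplane(n,u,v,z):
    o,d=ray(n,u,v); return o+d*(z-o[2])/d[2]
def atdepth(n,u,v,dep):
    o,d=ray(n,u,v); return o+d*dep
E
python3 - <<'E'
from h import *
for n in ("side","top"):
    p,d=snap(n); np.savez(f"{n}0.npz",p=p,d=d); cv2.imwrite(f"pics/{n}0.png",p[:,:,::-1])
    c=r.calibration(n); print(n,c)
s=r.sense(); print(s, r.tcp_to_tips)
E
```

```text
side {'fx': 435.9955758854172, 'fy': 435.9955758854172, 'cx': 320.1747347340553, 'cy': 242.99682546806466, 'k1': -0.03679233811065096, 'xyz': array([-0.05269444, -0.65705503,  0.72580128]), 'orientation': array([[ 7.27776944e-01,  3.60372901e-01, -5.83499865e-01],
       [-6.85813461e-01,  3.81448480e-01, -6.19803964e-01],
       [-7.85416463e-04,  8.51251097e-01,  5.24757995e-01]])}
top {'fx': 573.267430557954, 'fy': 573.267430557954, 'cx': 310.61157136904586, 'cy': 248.20758281271043, 'k1': -0.02793267988813721, 'xyz': array([0.53192076, 0.03884593, 1.46858235]), 'orientation': array([[-0.01178415,  0.99851818, -0.05312791],
       [-0.99970614, -0.01289048, -0.02052954],
       [-0.02118396,  0.05287038,  0.99837666]])}
{'clock': 0.1, 'joint_pos': array([ 1.15759755e+00,  1.31128369e-01,  1.48917445e+00,  3.68256490e-07,
        1.52298167e+00, -8.53850296e-02]), 'qvel': array([-0.00039167, -0.00053566, -0.00203585,  0.00097006, -0.00087856,
        0.00068684]), 'tau': array([ 1.88963546e-03, -5.70957112e+01, -5.01940012e+01, -9.74820318e-05,
        8.39843822e-03,  9.41691781e-06]), 'eef_pos': array([0.19296774, 0.56763304, 0.24732154]), 'orientation': array([[-9.46748466e-01,  3.21973415e-01, -6.79679096e-04],
       [ 3.21974100e-01,  9.46747209e-01, -1.54930697e-03],
       [ 1.44648632e-04, -1.68564306e-03, -9.99998569e-01]]), 'wrist_force': array([ 0.37162688,  1.07456279, -0.43476712]), 'wrist_torque': array([ 0.01365213, -0.00162497, -0.00623257]), 'grip_force': 0.0, 'grip_width': 1.002836357429665} 0.017
```

View pics/side0.png

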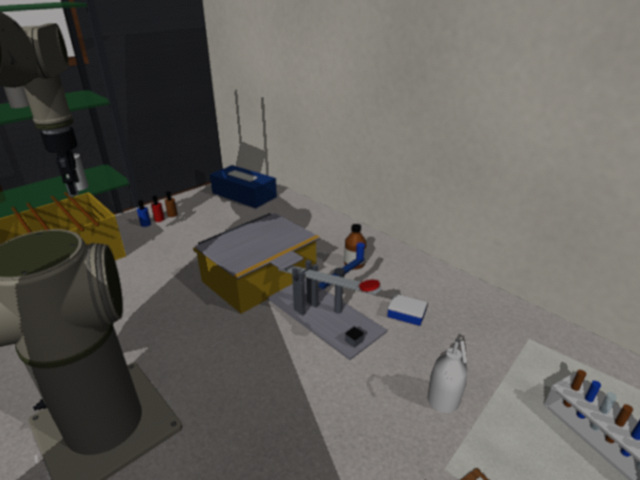

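View pics/top0.png

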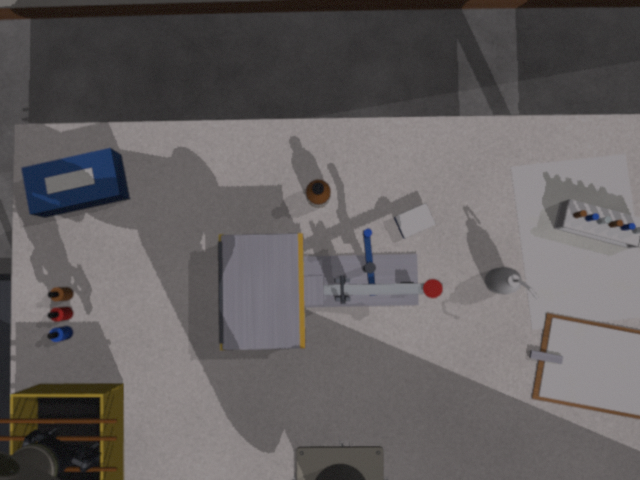

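The side view shows the red pad near (369,286), the blue knob near (360,252) and the bin near (255,260). In the top view the pad is at (432,288), the knob at (367,232), the catch post at (370,268) and the amber bottle at (318,192). Next I'll measure these by colour masks and triangulation.

```bash
cat >> h.py <<'E'
def blob(p,col,box):
    u0,v0,u1,v1=box; h=cv2.cvtColor(p,cv2.COLOR_RGB2HSV)
    lo,hi={'red':((172,150,60),(180,255,255)),'red2':((0,170,60),(4,255,255)),'blue':((100,130,40),(130,255,255)),'amber':((5,120,30),(20,255,255)),'yellow':((18,130,40),(32,255,255))}[col]
    m=cv2.inRange(h,lo,hi)
    if col=='red': m|=cv2.inRange(h,(0,170,60),(4,255,255))
    k=np.zeros_like(m); k[v0:v1,u0:u1]=m[v0:v1,u0:u1]
    return k
def tri(a,b):
    (o1,d1),(o2,d2)=a,b; d1=d1/np.linalg.norm(d1); d2=d2/np.linalg.norm(d2)
    t=np.linalg.lstsq(np.c_[d1,-d2],o2-o1,rcond=None)[0]
    p,q=o1+t[0]*d1,o2+t[1]*d2; return (p+q)/2,np.linalg.norm(p-q)
E
python3 - <<'E'
from h import *
S=np.load("side0.npz");T=np.load("top0.npz")
def cen(k):
    v,u=np.nonzero(k); return u.mean(),v.mean(),len(u),u.min(),u.max(),v.min(),v.max()
rs=cen(blob(S['p'],'red',(350,270,390,300)));rt=cen(blob(T['p'],'red',(415,270,450,305)))
print(rs,rt); print("pad",tri(ray("side",*rs[:2]),ray("top",*rt[:2])), onplane("top",*rt[:2],.19), onplane("side",*rs[:2],.19))
ks=blob(S['p'],'blue',(315,235,375,295)); kt=blob(T['p'],'blue',(355,220,385,300))
print(cen(ks),cen(kt))
v,u=np.nonzero(kt); print("top per row",[(i,u[v==i].min(),u[v==i].max()) for i in np.unique(v)])
v,u=np.nonzero(ks); print("side per row",[(i,u[v==i].min(),u[v==i].max()) for i in np.unique(v)])
# depth points
for n,D,pts in (("top",T['d'],[(432,288),(367,232),(369,255),(370,268),(318,190),(295,290),(310,290),(400,290),(360,290)]),("side",S['d'],[(369,286),(360,247)])):
    for u,v in pts: print(n,u,v,np.round(atdepth(n,u,v,D[v,u]),3))
y=blob(T['p'],'yellow',(290,220,310,360)); c=cen(y); print(c)
v,u=np.nonzero(y)
for i in (240,290,340): print(i,onplane("top",u[v==i].mean(),i,.11))
for n in ("side","top"):
  big=cv2.resize({'side':S,'top':T}[n]['p'][(220 if n=='side' else 170):(370 if n=='side' else 320),(260 if n=='side' else 280):(460 if n=='side' else 480)],None,fx=4,fy=4,interpolation=cv2.INTER_CUBIC)
  cv2.imwrite(f"pics/{n}0c.png",cv2.convertScaleAbs(big[:,:,::-1],alpha=1.5))
E
```

```text
(np.float64(368.8930817610063), np.float64(285.1446540880503), 159, np.int64(360), np.int64(378), np.int64(280), np.int64(290)) (np.float64(432.2280701754386), np.float64(288.0438596491228), 228, np.int64(424), np.int64(440), np.int64(280), np.int64(296))
pad (array([ 0.50837284, -0.20531056,  0.18446969]), np.float64(0.0014876567316277692)) [ 0.50796448 -0.20371393  0.19      ] [ 0.50324277 -0.21037538  0.19      ]
(np.float64(350.75954198473283), np.float64(261.8473282442748), 262, np.int64(319), np.int64(364), np.int64(243), np.int64(288)) (np.float64(368.18721461187215), np.float64(251.57077625570776), 219, np.int64(364), np.int64(373), np.int64(229), np.int64(282))
top per row [(np.int64(229), np.int64(367), np.int64(368)), (np.int64(230), np.int64(365), np.int64(370)), (np.int64(231), np.int64(364), np.int64(370)), (np.int64(232), np.int64(364), np.int64(370)), (np.int64(233), np.int64(364), np.int64(370)), (np.int64(234), np.int64(364), np.int64(370)), (np.int64(235), np.int64(364), np.int64(369)), (np.int64(236), np.int64(364), np.int64(369)), (np.int64(237), np.int64(365), n
[... 3242 characters left out ...]
p.int64(320), np.int64(324)), (np.int64(288), np.int64(322), np.int64(323))]
top 432 288 [ 0.508 -0.202  0.194]
top 367 232 [ 0.636 -0.063  0.167]
top 369 255 [ 0.586 -0.07   0.127]
top 370 268 [ 0.555 -0.071  0.13 ]
top 318 190 [0.741 0.047 0.126]
top 295 290 [0.506 0.104 0.124]
top 310 290 [0.506 0.069 0.122]
top 400 290 [ 0.504 -0.136  0.16 ]
top 360 290 [ 0.504 -0.047  0.132]
side 369 286 [ 0.497 -0.215  0.194]
side 360 247 [ 0.628 -0.074  0.165]
(np.float64(301.0818965517241), np.float64(291.37068965517244), 464, np.int64(298), np.int64(304), np.int64(234), np.int64(347))
240 [0.62405808 0.09058539 0.11      ]
290 [0.50550518 0.09069189 0.11      ]
340 [0.38790737 0.08962886 0.11      ]
```

View pics/top0c.png

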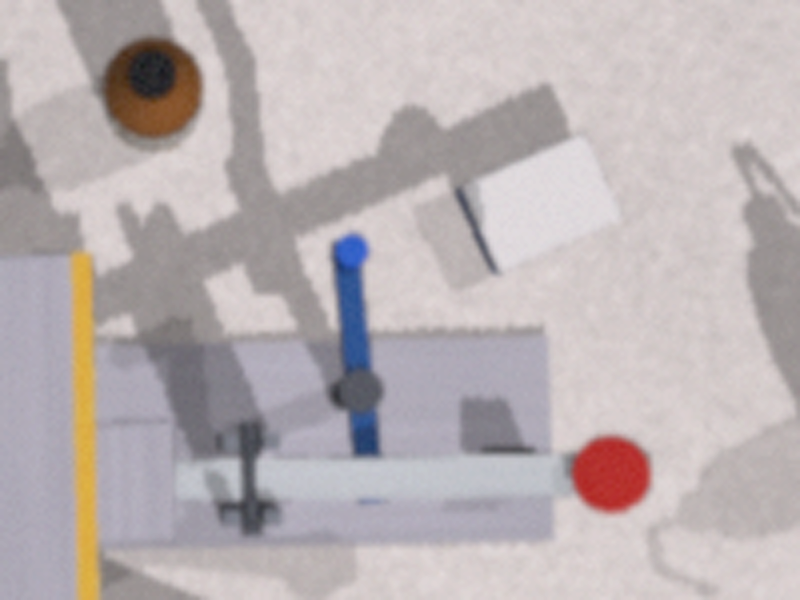

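The top crop shows the pad at about (610,473) in the crop, the knob at (350,250) and the pivot at (358,390). It matches the axes: station x is close to world +y and station -y is close to world +x.

- **Axle:** about (0.506, -0.008)
- **Pivot:** about (0.556, -0.072)
- **Knob:** about (0.636, -0.064, 0.166), which puts the catch at about 0.1 rad
- **Pad:** (0.508, -0.204, about 0.19)

I'll close the gripper and turn it so that tool x lies along the knob's path.

Call:
carry_out --deltas '[{"gripper": -1, "xyz": [0, 0, 0], "turn": 0.079}, {"gripper": -1, "xyz": [0, 0, 0], "turn": 0.079}, {"gripper": -1, "xyz": [0, 0, 0], "turn": 0.079}, {"gripper": -1, "xyz": [0, 0, 0], "turn": 0.079}, {"gripper": -1, "xyz": [0, 0, 0], "turn": 0.079}, {"gripper": -1, "xyz": [0, 0, 0], "turn": 0.079}, {"gripper": -1, "xyz": [0, 0, 0], "turn": 0.079}, {"gripper": -1, "xyz": [0, 0, 0], "turn": 0.079}]'

```text
clock: 0.77
eef_pos: [0.193, 0.5678, 0.2476]
orientation: [[-0.242, 0.97, -0.0], [0.97, 0.242, -0.001], [-0.001, -0.001, -1.0]]
wrist_force: [0.8, -0.2, 0.8]
grip_width: 0.001
grip_force: 0.0
```

Call:
carry_out --deltas '[{"gripper": -1, "xyz": [0, 0, 0], "turn": 0.079}, {"gripper": -1, "xyz": [-0.147, 0.071, 0], "turn": 0}, {"gripper": -1, "xyz": [-0.147, 0.071, 0], "turn": 0}, {"gripper": -1, "xyz": [-0.147, 0.071, 0], "turn": 0}, {"gripper": -1, "xyz": [-0.147, 0.071, 0], "turn": 0}, {"gripper": -1, "xyz": [-0.147, 0.071, 0], "turn": 0}, {"gripper": -1, "xyz": [-0.147, 0.071, 0], "turn": 0}, {"gripper": -1, "xyz": [-0.147, 0.071, 0], "turn": 0}]'

```text
clock: 1.43
eef_pos: [0.3492, 0.3266, 0.2479]
orientation: [[-0.126, 0.992, -0.0], [0.992, 0.126, -0.0], [-0.0, -0.0, -1.0]]
wrist_force: [1.0, 1.0, 1.0]
grip_width: 0.0
grip_force: 0.0
```

Call:
carry_out --deltas '[{"gripper": -1, "xyz": [-0.146, 0.071, 0], "turn": 0}, {"gripper": -1, "xyz": [-0.146, 0.071, 0], "turn": 0}, {"gripper": -1, "xyz": [-0.146, 0.071, 0], "turn": 0}, {"gripper": -1, "xyz": [-0.146, 0.071, 0], "turn": 0}, {"gripper": -1, "xyz": [-0.146, 0.071, 0], "turn": 0}, {"gripper": -1, "xyz": [-0.146, 0.071, 0], "turn": 0}, {"gripper": -1, "xyz": [-0.146, 0.071, 0], "turn": 0}, {"gripper": -1, "xyz": [-0.146, 0.071, 0], "turn": 0}]'

```text
clock: 2.1
eef_pos: [0.5269, 0.0547, 0.248]
orientation: [[-0.126, 0.992, -0.0], [0.992, 0.126, 0.0], [0.0, -0.0, -1.0]]
wrist_force: [0.5, 0.6, 0.6]
grip_width: 0.001
grip_force: 0.0
```

Call:
carry_out --deltas '[{"gripper": -1, "xyz": [-0.146, 0.071, 0], "turn": 0}, {"gripper": -1, "xyz": [-0.146, 0.071, 0], "turn": 0}, {"gripper": -1, "xyz": [-0.146, 0.071, 0], "turn": 0}, {"gripper": -1, "xyz": [-0.146, 0.071, 0], "turn": 0}, {"gripper": -1, "xyz": [-0.146, 0.071, 0], "turn": 0}, {"gripper": -1, "xyz": [0, 0, 0], "turn": 0}, {"gripper": -1, "xyz": [0, 0, 0], "turn": 0}, {"gripper": -1, "xyz": [0, 0, 0], "turn": 0}]'

```text
clock: 2.77
eef_pos: [0.637, -0.1131, 0.2473]
orientation: [[-0.125, 0.992, -0.002], [0.992, 0.125, 0.001], [0.001, -0.002, -1.0]]
wrist_force: [-0.6, 0.3, 0.3]
grip_width: -0.0
grip_force: 0.0
```

Run:
```python
from h import *
s=r.sense(); print(s['eef_pos'],s['wrist_force'],s['joint_pos'])
p,d=snap("side"); cv2.imwrite("pics/s1.png",cv2.convertScaleAbs(cv2.resize(p[170:320,280:480],None,fx=4,fy=4,interpolation=cv2.INTER_CUBIC)[:,:,::-1],alpha=1.5))
```

```text
[ 0.63699492 -0.11311534  0.24733651] [-0.63216919  0.2836139   0.29271212] [-2.55171973e-01  2.58866974e-01  1.34482153e+00  3.80824791e-04
  1.53973994e+00 -3.80678483e-01]
```

View pics/s1.png

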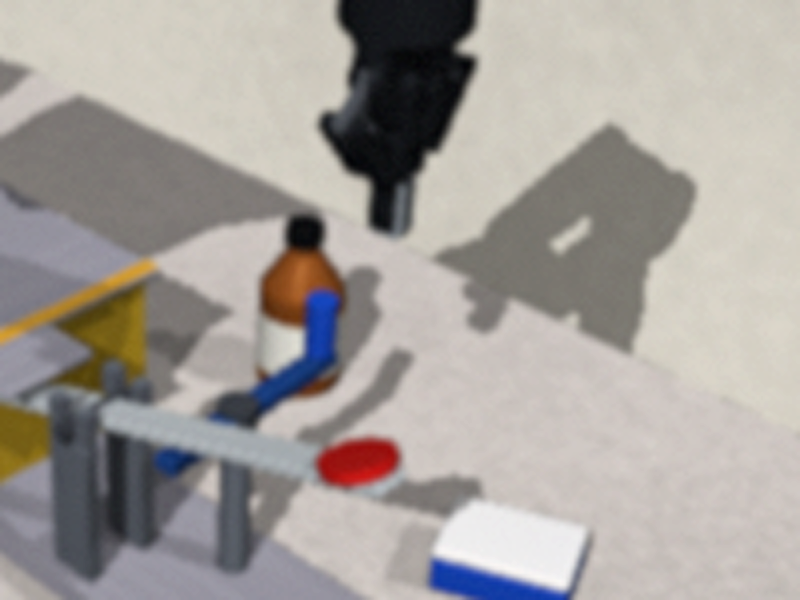

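The crop shows the closed fingers above and beside the knob at (320,320), clear of the bottle and the box. The fingers are narrow over their lowest 35 mm or so, so tips at about 0.14 m are safe. Next I'll lower and work out the arc.

Call:
carry_out --deltas '[{"gripper": -1, "xyz": [0, 0, 0.12], "turn": 0}, {"gripper": -1, "xyz": [0, 0, 0.12], "turn": 0}, {"gripper": -1, "xyz": [0, 0, 0.12], "turn": 0}, {"gripper": -1, "xyz": [0.04, 0, 0], "turn": 0}, {"gripper": -1, "xyz": [0.03, 0, 0], "turn": 0}, {"gripper": -1, "xyz": [0, 0, 0], "turn": 0}, {"gripper": -1, "xyz": [0, 0, 0], "turn": 0}, {"gripper": -1, "xyz": [0, 0, 0], "turn": 0}]'

```text
clock: 3.48
eef_pos: [0.6368, -0.0956, 0.1615]
orientation: [[-0.127, 0.992, 0.005], [0.992, 0.127, -0.001], [-0.002, 0.004, -1.0]]
wrist_force: [-0.2, -0.2, -0.1]
grip_width: 0.0
grip_force: 0.0
```

Run:
```python
from h import *
s=r.sense(); pos=s['eef_pos'][:2].copy(); print(s['eef_pos'],s['wrist_force'])
yaw=np.arctan2(s['orientation'][1,1],s['orientation'][0,1]); print(yaw)
for th in np.linspace(.15,1.33,16):
    P=np.array([.556,-.072])+.08*np.array([np.cos(th),np.sin(th)])-.021*np.array([-np.sin(th),np.cos(th)])
    d=P-pos; tx=np.array([-np.sin(yaw),np.cos(yaw)]);ty=np.array([np.cos(yaw),np.sin(yaw)])
    print(round(th,3),np.round(P,4),"xy",np.round([d@tx/.25,d@ty/.25],3),"turn",round(-(th-yaw)/(np.pi/2),3)); pos=P;yaw=th
```

```text
[ 0.63676998 -0.09561096  0.16153823] [-0.24717583 -0.15259141 -0.14763162]
0.12720145527038942
0.15 [ 0.6382 -0.0808] xy [0.058 0.013] turn -0.015
0.229 [ 0.6387 -0.0743] xy [0.025 0.006] turn -0.05
0.307 [ 0.6386 -0.0678] xy [0.025 0.006] turn -0.05
0.386 [ 0.638  -0.0613] xy [0.025 0.006] turn -0.05
0.465 [ 0.6369 -0.0549] xy [0.025 0.006] turn -0.05
0.543 [ 0.6353 -0.0486] xy [0.025 0.006] turn -0.05
0.622 [ 0.6333 -0.0425] xy [0.025 0.006] turn -0.05
0.701 [ 0.6307 -0.0365] xy [0.025 0.006] turn -0.05
0.779 [ 0.6277 -0.0307] xy [0.025 0.006] turn -0.05
0.858 [ 0.6242 -0.0252] xy [0.025 0.006] turn -0.05
0.937 [ 0.6203 -0.02  ] xy [0.025 0.006] turn -0.05
1.015 [ 0.616  -0.0151] xy [0.025 0.006] turn -0.05
1.094 [ 0.6114 -0.0106] xy [0.025 0.006] turn -0.05
1.173 [ 0.6064 -0.0064] xy [0.025 0.006] turn -0.05
1.251 [ 0.6011 -0.0026] xy [0.025 0.006] turn -0.05
1.33 [0.5955 0.0007] xy [0.025 0.006] turn -0.05
```

Call:
carry_out --deltas '[{"gripper": -1, "xyz": [0.058, 0.013, 0.01], "turn": -0.015}, {"gripper": -1, "xyz": [0.025, 0.006, 0], "turn": -0.05}, {"gripper": -1, "xyz": [0.025, 0.006, 0], "turn": -0.05}, {"gripper": -1, "xyz": [0.025, 0.006, 0], "turn": -0.05}, {"gripper": -1, "xyz": [0.025, 0.006, 0], "turn": -0.05}, {"gripper": -1, "xyz": [0.025, 0.006, 0], "turn": -0.05}, {"gripper": -1, "xyz": [0.025, 0.006, 0], "turn": -0.05}, {"gripper": -1, "xyz": [0.025, 0.006, 0], "turn": -0.05}]'

```text
clock: 4.15
eef_pos: [0.6306, -0.0365, 0.1568]
orientation: [[-0.647, 0.762, 0.002], [0.762, 0.647, -0.0], [-0.001, 0.001, -1.0]]
wrist_force: [-0.7, -1.7, 0.3]
grip_width: 0.006
grip_force: 0.4
```

Run:
```python
from h import *
s=r.sense(); print(s['eef_pos'],s['wrist_force'])
p,d=snap("side"); cv2.imwrite("pics/s2.png",cv2.convertScaleAbs(cv2.resize(p[170:320,280:480],None,fx=4,fy=4,interpolation=cv2.INTER_CUBIC)[:,:,::-1],alpha=1.5))
```

```text
[ 0.63057771 -0.03650543  0.15682191] [-0.6621221  -1.68709904  0.29916977]
```

View pics/s2.png

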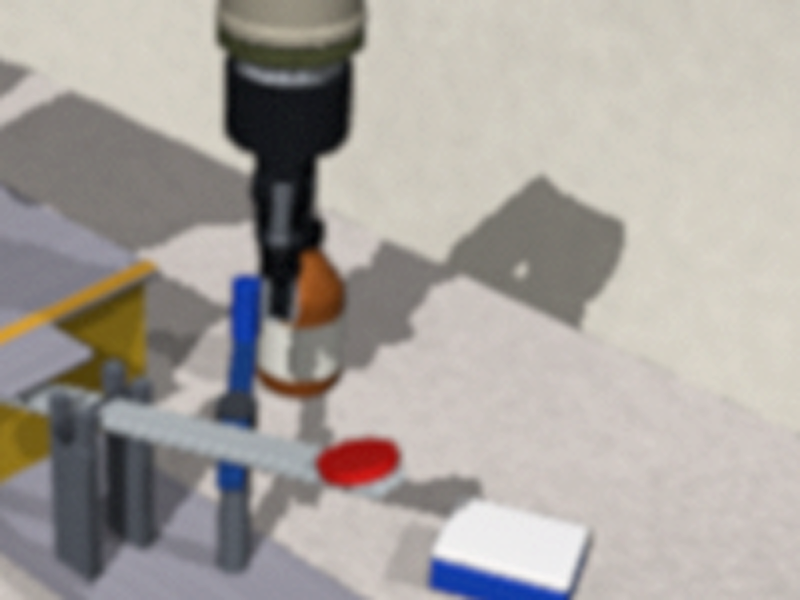

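The crop shows the knob at (245,310), pushed about halfway along by the fingers, with a reaction of about 1.8 N. The flap is still shut. I'll carry on along the arc.

Call:
carry_out --deltas '[{"gripper": -1, "xyz": [0.025, 0.006, 0], "turn": -0.05}, {"gripper": -1, "xyz": [0.025, 0.006, 0], "turn": -0.05}, {"gripper": -1, "xyz": [0.025, 0.006, 0], "turn": -0.05}, {"gripper": -1, "xyz": [0.025, 0.006, 0], "turn": -0.05}, {"gripper": -1, "xyz": [0.025, 0.006, 0], "turn": -0.05}, {"gripper": -1, "xyz": [0.025, 0.006, 0], "turn": -0.05}, {"gripper": -1, "xyz": [0.025, 0.006, 0], "turn": -0.05}, {"gripper": -1, "xyz": [0.025, 0.006, 0], "turn": -0.05}]'

```text
clock: 4.87
eef_pos: [0.5964, 0.0006, 0.1567]
orientation: [[-0.971, 0.238, 0.002], [0.238, 0.971, -0.0], [-0.002, 0.0, -1.0]]
wrist_force: [0.8, -0.8, 0.0]
grip_width: -0.002
grip_force: 0.4
```

```bash
cat > look.py <<'E'
import sys
from h import *
s=r.sense(); print(s['clock'],s['eef_pos'],s['wrist_force'])
for n in ("side","top"):
    p,d=snap(n); np.savez(f"{n}_{sys.argv[1]}.npz",p=p,d=d)
    c=p[170:320,280:480] if n=="side" else p[200:350,290:490]
    cv2.imwrite(f"pics/{n}_{sys.argv[1]}.png",cv2.convertScaleAbs(cv2.resize(c,None,fx=4,fy=4,interpolation=cv2.INTER_CUBIC)[:,:,::-1],alpha=1.5))
E
python3 look.py a
python3 - <<'E'
from h import *
for n,box in (("side",(300,220,372,310)),("top",(320,220,385,300))):
    p=np.load(f"{n}_a.npz")['p'];k=blob(p,'blue',box);v,u=np.nonzero(k)
    if len(u)>5: print(n,len(u),u.mean(),v.mean(),cv2.fitLine(np.c_[u,v].astype(np.float32),cv2.DIST_L2,0,.01,.01).ravel())
E
```

```text
4.8667 [0.5963872  0.00059645 0.15672162] [ 0.81413672 -0.84542455  0.00862454]
side 223 325.6681614349776 255.92376681614348 [  0.47678354   0.87902075 325.66815    255.92377   ]
```

View pics/side_a.png

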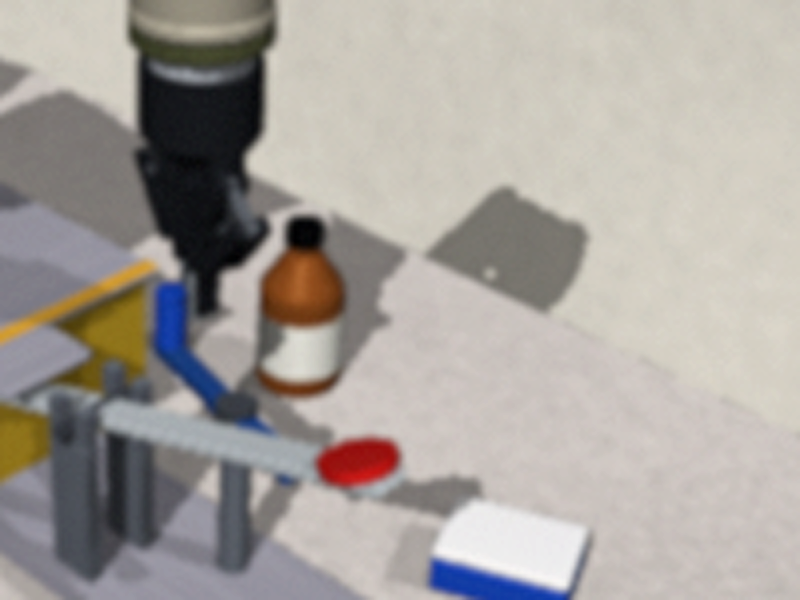

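The crop shows the knob at (172,310), next to the bin, and the catch arm swung out beside the lever. One small extra push, then back off and up.

Call:
carry_out --deltas '[{"gripper": -1, "xyz": [0.012, 0.003, 0], "turn": 0}, {"gripper": -1, "xyz": [0.008, 0.002, 0], "turn": 0}, {"gripper": -1, "xyz": [0, 0, 0], "turn": 0}, {"gripper": -1, "xyz": [-0.06, 0, 0], "turn": 0}, {"gripper": -1, "xyz": [-0.06, 0, 0], "turn": 0}, {"gripper": -1, "xyz": [0, 0, -0.14], "turn": 0}, {"gripper": -1, "xyz": [0, 0, -0.14], "turn": 0}, {"gripper": -1, "xyz": [0, 0, -0.1], "turn": 0}]'

```text
clock: 5.63
eef_pos: [0.621, -0.0047, 0.2531]
orientation: [[-0.97, 0.242, 0.001], [0.242, 0.97, -0.0], [-0.001, 0.0, -1.0]]
wrist_force: [1.7, 0.3, 0.5]
grip_width: 0.002
grip_force: 0.0
```

```bash
python3 look.py b
python3 - <<'E'
from h import *
p=np.load("side_b.npz")['p'];k=blob(p,'blue',(300,225,345,290));v,u=np.nonzero(k)
print([(i,u[v==i].min(),u[v==i].max()) for i in np.unique(v)])
i=v.min()+2; c=u[v==i].mean(); P=onplane("side",c,i,.166); print(P, np.arctan2(P[1]+.072,P[0]-.556))
# same rule applied to the start picture, for bias
p=np.load("side0.npz")['p'];k=blob(p,'blue',(345,235,375,270));v,u=np.nonzero(k);i=v.min()+2;P=onplane("side",u[v==i].mean(),i,.166);print(P)
E
```

```text
5.6333 [ 0.62103246 -0.0047452   0.25305866] [1.68689249 0.32250092 0.53317869]
[(np.int64(241), np.int64(319), np.int64(322)), (np.int64(242), np.int64(318), np.int64(323)), (np.int64(243), np.int64(317), np.int64(324)), (np.int64(244), np.int64(317), np.int64(324)), (np.int64(245), np.int64(317), np.int64(324)), (np.int64(246), np.int64(317), np.int64(323)), (np.int64(247), np.int64(317), np.int64(323)), (np.int64(248), np.int64(317), np.int64(323)), (np.int64(249), np.int64(317), np.int64(323)), (np.int64(250), np.int64(317), np.int64(323)), (np.int64(251), np.int64(317), np.int64(323)), (np.int64(252), np.int64(317), np.int64(323)), (np.int64(253), np.int64(317), np.int64(323)), (np.int64(254), np.int64(317), np.int64(323)), (np.int64(255), np.int64(317), np.int64(324)), (np.int64(256), np.int64(317), np.int64(324)), (np.int64(257), np.int64(317), np.int64(324)), (np.int64(258), np.int64(318), np.int64(325)), (np.int64(259), np.int64(318), np.int64(326)), (np.int64(260), np.int64(319), np.int64(327)), (np.int64(261), np.int64(320), np.int64(328)), (np.int64(262), np.int64(321), np.int64(329)), (np.int64(263), np.int64(322), np.int64(330)), (np.int64(264), np.int64(324), np.int64(331)), (np.int64(265), np.int64(325), np.int64(332)), (np.int64(266), np.int64(326), np.int64(334)), (np.int64(267), np.int64(328), np.int64(335)), (np.int64(268), np.int64(329), np.int64(335)), (np.int64(269), np.int64(330), np.int64(334)), (np.int64(270), np.int64(331), np.int64(333)), (np.int64(271), np.int64(332), np.int64(333)), (np.int64(274), np.int64(341), np.int64(344)), (np.int64(275), np.int64(340), np.int64(344)), (np.int64(276), np.int64(341), np.int64(344))]
[0.57033983 0.00358207 0.166     ] 1.3832995522245113
[ 0.63461519 -0.069878    0.166     ]
```

The catch is at about 1.37 rad and the flap is shut. I'll turn the tool back, then go above the pad.

Call:
carry_out --deltas '[{"gripper": -1, "xyz": [0, 0, 0], "turn": 0.079}, {"gripper": -1, "xyz": [0, 0, 0], "turn": 0.079}, {"gripper": -1, "xyz": [0, 0, 0], "turn": 0.079}, {"gripper": -1, "xyz": [0, 0, 0], "turn": 0.079}, {"gripper": -1, "xyz": [0, 0, 0], "turn": 0.079}, {"gripper": -1, "xyz": [0, 0, 0], "turn": 0.079}, {"gripper": -1, "xyz": [0, 0, 0], "turn": 0.079}, {"gripper": -1, "xyz": [0, 0, 0], "turn": 0.079}]'

```text
clock: 6.4
eef_pos: [0.6202, -0.0046, 0.2499]
orientation: [[-0.322, 0.947, -0.001], [0.947, 0.322, 0.0], [0.001, -0.001, -1.0]]
wrist_force: [0.5, -0.1, -0.7]
grip_width: 0.001
grip_force: 0.0
```

Call:
carry_out --deltas '[{"gripper": -1, "xyz": [0, 0, 0], "turn": 0.079}, {"gripper": -1, "xyz": [0, 0, 0], "turn": 0.079}, {"gripper": -1, "xyz": [0, 0, 0], "turn": 0.055}, {"gripper": -1, "xyz": [-0.132, -0.076, 0], "turn": 0}, {"gripper": -1, "xyz": [-0.132, -0.076, 0], "turn": 0}, {"gripper": -1, "xyz": [-0.132, -0.076, 0], "turn": 0}, {"gripper": -1, "xyz": [-0.132, -0.076, 0], "turn": 0}, {"gripper": -1, "xyz": [-0.132, -0.076, 0], "turn": 0}]'

```text
clock: 7.07
eef_pos: [0.5243, -0.1707, 0.2501]
orientation: [[0.0, 1.0, -0.001], [1.0, -0.0, 0.0], [0.0, -0.001, -1.0]]
wrist_force: [0.5, -0.3, 0.1]
grip_width: -0.001
grip_force: 0.0
```

Call:
carry_out --deltas '[{"gripper": -1, "xyz": [-0.132, -0.076, 0], "turn": 0}, {"gripper": -1, "xyz": [0, 0, 0], "turn": 0}, {"gripper": -1, "xyz": [0, 0, 0], "turn": 0}, {"gripper": -1, "xyz": [0, 0, 0], "turn": 0}, {"gripper": -1, "xyz": [0, 0, 0], "turn": 0}, {"gripper": -1, "xyz": [0, 0, 0], "turn": 0}, {"gripper": -1, "xyz": [0, 0, 0], "turn": 0}, {"gripper": -1, "xyz": [0, 0, 0], "turn": 0}]'

```text
clock: 7.73
eef_pos: [0.507, -0.2017, 0.2507]
orientation: [[-0.002, 1.0, -0.0], [1.0, 0.002, 0.0], [0.0, -0.0, -1.0]]
wrist_force: [0.5, -0.2, -0.2]
grip_width: -0.0
grip_force: 0.0
```

Call:
carry_out --deltas '[{"gripper": -1, "xyz": [-0.014, 0, 0.06], "turn": 0}, {"gripper": -1, "xyz": [0, 0, 0.06], "turn": 0}, {"gripper": -1, "xyz": [0, 0, 0.03], "turn": 0}, {"gripper": -1, "xyz": [0, 0, 0.02], "turn": 0}, {"gripper": -1, "xyz": [-0.003, 0, 0.02], "turn": 0}, {"gripper": -1, "xyz": [-0.004, 0, 0.02], "turn": 0}, {"gripper": -1, "xyz": [0, 0, 0], "turn": 0}, {"gripper": -1, "xyz": [0, 0, 0], "turn": 0}]'

```text
clock: 8.4
eef_pos: [0.507, -0.2083, 0.1997]
orientation: [[-0.001, 1.0, 0.001], [1.0, 0.001, -0.001], [-0.001, 0.001, -1.0]]
wrist_force: [-1.6, 0.6, 5.9]
grip_width: -0.002
grip_force: 3.0
```

```bash
python3 look.py c
```

```text
8.4 [ 0.50704972 -0.20826164  0.19966664] [-1.61564958  0.57554187  5.8542745 ]
```

View pics/side_c.png

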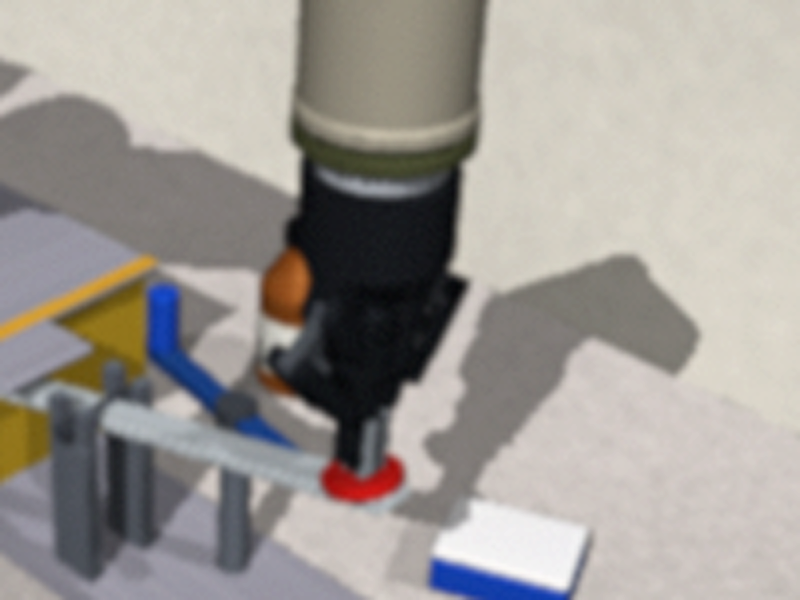

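The crop shows the fingertips standing on the middle of the red pad at (362,470), with 5.9 N upward. The lever has just begun to move. I'll press on along the pad's arc.

Call:
carry_out --deltas '[{"gripper": -1, "xyz": [-0.01, 0, 0.04], "turn": 0}, {"gripper": -1, "xyz": [-0.01, 0, 0.04], "turn": 0}, {"gripper": -1, "xyz": [-0.008, 0, 0.04], "turn": 0}, {"gripper": -1, "xyz": [-0.006, 0, 0.04], "turn": 0}, {"gripper": -1, "xyz": [-0.004, 0, 0.04], "turn": 0}, {"gripper": -1, "xyz": [-0.002, 0, 0.04], "turn": 0}, {"gripper": -1, "xyz": [0, 0, 0.04], "turn": 0}, {"gripper": -1, "xyz": [0, 0, 0.04], "turn": 0}]'

```text
clock: 9.17
eef_pos: [0.508, -0.2193, 0.1201]
orientation: [[-0.0, 1.0, 0.003], [1.0, 0.0, -0.003], [-0.003, 0.003, -1.0]]
wrist_force: [-0.6, -2.8, 5.8]
grip_width: 0.001
grip_force: 3.0
```

```bash
python3 look.py d
```

```text
9.1667 [ 0.50797633 -0.21933217  0.12011144] [-0.57758777 -2.846466    5.77511131]
```

View pics/side_d.png

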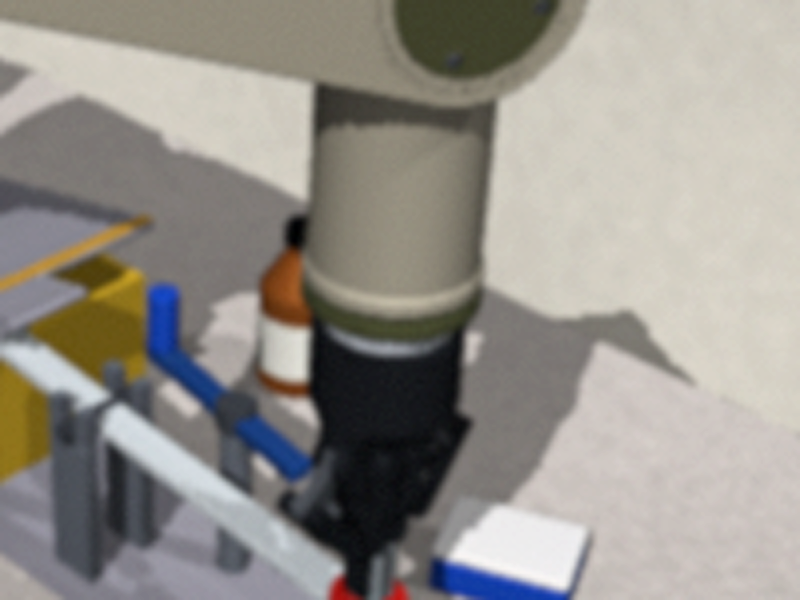

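The crop shows the lever sloping down and the flap rising, with the pad at the bottom near (370,590) and the catch clear. I'll continue the rest of the way.

Call:
carry_out --deltas '[{"gripper": -1, "xyz": [0.004, 0, 0.04], "turn": 0}, {"gripper": -1, "xyz": [0.005, 0, 0.04], "turn": 0}, {"gripper": -1, "xyz": [0.006, 0, 0.04], "turn": 0}, {"gripper": -1, "xyz": [0.008, 0, 0.036], "turn": 0}, {"gripper": -1, "xyz": [0.008, 0, 0.03], "turn": 0}, {"gripper": -1, "xyz": [0, 0, 0], "turn": 0}, {"gripper": -1, "xyz": [0, 0, 0], "turn": 0}, {"gripper": -1, "xyz": [0, 0, 0], "turn": 0}]'

```text
clock: 9.93
eef_pos: [0.5067, -0.2099, 0.0721]
orientation: [[-0.001, 1.0, -0.0], [1.0, 0.001, 0.0], [0.0, -0.0, -1.0]]
wrist_force: [-1.3, 0.2, 4.2]
grip_width: -0.0
grip_force: 1.5
```

```bash
sed -i 's/170:320,280:480/200:350,240:440/' look.py && python3 look.py e
python3 - <<'E'
from h import *
T0=np.load("top0.npz")['d'];T=np.load("top_e.npz")['d']
for v in (250,290,330):
  for u in (230,262,295): print(u,v,atdepth("top",u,v,np.median(T[v-2:v+3,u-2:u+3])).round(3),atdepth("top",u,v,np.median(T0[v-2:v+3,u-2:u+3])).round(3))
E
```

```text
9.9333 [ 0.50665488 -0.20991254  0.07206712] [-1.30983159  0.1913475   4.24021098]
230 250 [0.601 0.256 0.129] [0.602 0.257 0.123]
262 250 [0.599 0.178 0.15 ] [0.601 0.181 0.122]
295 250 [0.597 0.101 0.171] [0.6   0.103 0.122]
230 290 [0.508 0.256 0.13 ] [0.508 0.257 0.123]
262 290 [0.507 0.179 0.149] [0.507 0.182 0.124]
295 290 [0.507 0.102 0.17 ] [0.506 0.104 0.122]
230 330 [0.415 0.257 0.128] [0.414 0.258 0.122]
262 330 [0.416 0.18  0.15 ] [0.413 0.182 0.123]
295 330 [0.417 0.103 0.17 ] [0.413 0.105 0.123]
```

View pics/side_e.png

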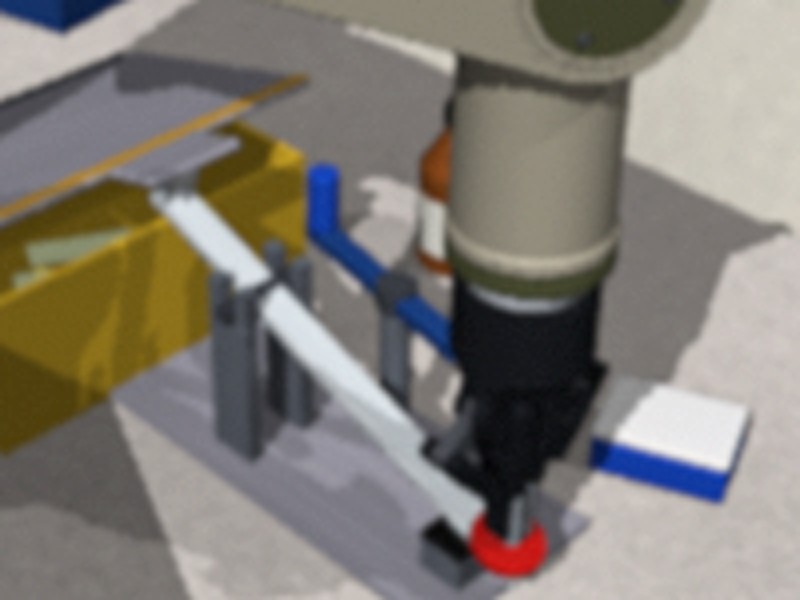

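The crop shows the flap well up, the lever in its cradle, the fingers on the pad at (510,540) and the catch still out. Depth gives the flap at about 0.265 rad, with a steady 4 N press, so I'll hand it in.

```bash
python3 -c "
from plant import r
print(r.sense()['wrist_force'], r.hand_in())"
```

```text
the job is handed in; nothing more can be done
[-0.69753985  0.65618463  3.87167383] None
```

I swung the catch fully out (about 1.37 rad) with the flap still shut, then pressed the lever until the flap stood open at about 0.265 rad. I handed the job in with the fingers still pressing at about 4 N; no verdict came back.

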